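Find the sample pot with the loose cap and slide it to rework

TASK

One of the three white sample pots in the rack has a loose cap: going from the left lane to the right, give each cap's wing a gentle twist of about ten degrees either way and let go; tight caps spring back and must not be forced. Gently push the pot with the loose cap along its lane until it stands wholly on the red floor at the rack's far end, pushing its side without gripping or lifting it. Leave the two sound pots at the near end of the rack and everything else where it stands.

Things in the scene. Friction and masses are not known exactly. Their poses are not given: they have to be found in the camera images.
- rack: fixed grey rack, 264 mm long (its x, away from the robot), 233 mm wide (its y, to the robot's left), turned a little. Origin: its centre, at worktop height. Floor 6 mm up. Three lanes along x at y = +76 (left), 0, -76 mm, 65 mm wide; their rails, tops 20 mm up, keep the pots from turning (1.5 mm play a side). Pots start centred at x = -85 to -65 mm. Near ends open.
- bay (a point): centre of the red floor (rework bay) of the middle lane, at rack x = +73, y = 0, z = 6 mm; each lane has such a red patch, from x = +21 to +125 mm of the rack, the rest of the lane's floor is bare metal. Behind it, at x = +126 mm, a 30 mm high stop closes the lanes; a pot against it has its centre at x = +95 mm. Axes as the rack's.
- pot_1: one of three identical white pots standing in the lanes, in an order that changes: square body 62 x 62 mm, 42 mm tall, a 6 mm neck, a round blue cap (59 mm diameter, 48 to 60 mm up) with a wing on it. About 0.33 kg; slides when pushed in the lower 35 mm of its body, may tip if pushed or dragged higher up. Origin: centre of the underside; z up, x and y along the rack's at the start.
- pot_2: one of three identical white pots standing in the lanes, in an order that changes: square body 62 x 62 mm, 42 mm tall, a 6 mm neck, a round blue cap (59 mm diameter, 48 to 60 mm up) with a wing on it. About 0.33 kg; slides when pushed in the lower 35 mm of its body, may tip if pushed or dragged higher up. Origin: centre of the underside; z up, x and y along the rack's at the start.
- pot_3: one of three identical white pots standing in the lanes, in an order that changes: square body 62 x 62 mm, 42 mm tall, a 6 mm neck, a round blue cap (59 mm diameter, 48 to 60 mm up) with a wing on it. About 0.33 kg; slides when pushed in the lower 35 mm of its body, may tip if pushed or dragged higher up. Origin: centre of the underside; z up, x and y along the rack's at the start.
- cap_1 (a joint): angle of pot_1's cap about the vertical, rad, 0 at the start, positive anticlockwise from above. A tight cap is held by its seal: it gives at about 1.5 N m per rad and springs back to 0 when let go; past 0.4 rad the seal breaks. A loose cap turns with hardly any resistance (0.02 N m, up to 0.7 rad either way) and stays where it is left.
- cap_2 (a joint): angle of pot_2's cap about the vertical, rad, 0 at the start, positive anticlockwise from above. A tight cap is held by its seal: it gives at about 1.5 N m per rad and springs back to 0 when let go; past 0.4 rad the seal breaks. A loose cap turns with hardly any resistance (0.02 N m, up to 0.7 rad either way) and stays where it is left.
- cap_3 (a joint): angle of pot_3's cap about the vertical, rad, 0 at the start, positive anticlockwise from above. A tight cap is held by its seal: it gives at about 1.5 N m per rad and springs back to 0 when let go; past 0.4 rad the seal breaks. A loose cap turns with hardly any resistance (0.02 N m, up to 0.7 rad either way) and stays where it is left.
- wing_1 (a point): centre of the wing on pot_1's cap, 69 mm above the pot's origin, on the cap's axis: an upright blue bar 12 mm thick (along the pot's x at the start), 52 mm long (across the lane), its flat sides running from the cap's top, 60 mm above the pot's underside, up to 78.5 mm, the pot's full height. It turns with the cap.
- wing_2 (a point): centre of the wing on pot_2's cap, 69 mm above the pot's origin, on the cap's axis: an upright blue bar 12 mm thick (along the pot's x at the start), 52 mm long (across the lane), its flat sides running from the cap's top, 60 mm above the pot's underside, up to 78.5 mm, the pot's full height. It turns with the cap.
- wing_3 (a point): centre of the wing on pot_3's cap, 69 mm above the pot's origin, on the cap's axis: an upright blue bar 12 mm thick (along the pot's x at the start), 52 mm long (across the lane), its flat sides running from the cap's top, 60 mm above the pot's underside, up to 78.5 mm, the pot's full height. It turns with the cap.
- timer: bystander: small white bench timer, 58 x 64 x 21 mm, origin under its centre
- salve_jar: bystander: white jar with black lid, 60 mm diameter, 41 mm tall, origin under its centre
- marker_pen: bystander: felt marker lying flat, 128 mm long, origin under its centre
- black_lid_jar: bystander: white jar with black lid, 82 mm diameter, 79 mm tall, origin under its centre
Not all that is in view belongs to the job. What is shaped like the pot_2 but yellow is not meant.

How it is judged:
By the outcome, as a careful person would: the job done as asked, in the order asked, and still so for the second after the job is handed in, with the robot touching nothing.
It also fails if it takes over 56 s, if anything falls off the work surface, if the arm or the gripper's body presses on something with over 40 N, if the wrist force passes 120 N, or if a joint passes its speed limit or range.

ROBOT

A 6-joint arm with a two-finger parallel gripper is mounted at the origin on a cart in front of the work surface, level with it; the furniture and walls round the work are solid. World frame = base frame: x ahead of the robot, y to its left, z up, the work surface at z = 0. Lengths are in mm, angles in rad, forces in N, time in s.
With the tool pointing down it reaches from about 400 to 925 mm from the base axis. Payload 12.5 kg.
Tool frame: the origin (TCP) lies between the finger pads; the fingertips stand 11 mm ahead of it and the grasp point (between the pads) lies 8 mm behind it; z points along the fingers, y is the line along which they close (so a half turn about z gives the same grasp; the last joint's range is limited). The gripper opens to 95 mm and grips with 3 to 60 N. Pads are 20 mm wide; open, the fingers measure 119 mm over their backs; the gripper's body (75 mm by 180 mm) begins 59 mm behind the grasp point.
Start: joints at [1.206, 0.491, 1.559, -0, 1.092, -0.106], TCP at [159.932, 604.208, 225.661] pointing down, gripper open.
Joint ranges: [-3.1, 3.1], [-0.84, 2.19], [0.05, 2.79], [-1.13, 4.28], [0.06, 2.93], [-2.69, 2.69]. Speed limits (rad/s): [2.22, 2.22, 2.79, 3.14, 3.14, 3.14].

INTERFACE

Orientations are given as a unit quaternion [x, y, z, w].
In Python, from cell import monitor, optics, ticket gives the robot as it stands.
- The arm moves only by the tool step_arm, never from a script. Its argument "commands" is text: rows parted by semicolons, each of 7 numbers parted by spaces: the turn, a rotation vector about the tool's x, y, z each as a share of pi/4 rad, from -1 to 1, then the shift along the tool's x, y, z each as a share of 25 cm, from -1 to 1, then the opening, from -1 (shut) to 1 (fully open). A call has exactly 5 rows; each row is the pose to reach, as a shift and turn from the pose commanded when the call began, along the tool's axes at that moment; what a row does not reach only later rows make up. A row lasts 1/12 s, in which the tool goes at most 41.7 mm and 7.16 degrees, less where a joint would pass 70% of its speed; a pose out of reach is approached as far as the arm can. A call with a number of a shift or a turn outside -1 to 1 is refused whole. A call with a gripper value outside its range is refused whole. The fingers move at their own pace and stop on an object; "newtons" is the grip in N (left out, the last holds). Time passes only in rows, so rows that repeat a pose let the fingers close, or fill a call up. It gives the time, the measured TCP pose, the force, the opening and the grip force at its end, in the units of the state.
- monitor.get_state(): the state, without advancing time (a new reading comes with each control period).
- optics.get_image(name): name is "scene" or "top" or "wrist"; returns a dict with "pixels" (400x640x3 uint8, red, green, blue), "range_z" (400x640 float32, mm along the optical axis (not along the pixel's ray), 0 where there is no reading), "camera_matrix" (3x3 intrinsics, pixels), "rvec" (rotation vector, rad) and "tvec" (3), from world to camera coordinates, as OpenCV has them. Camera axes: x right, y down, z forward; pixel columns grow to the right and rows downward; lengths in mm; the calibration is good to about 2 mm. A picture is of the moment at which its call begins.
- ticket.sign_off(): hands the job in; it is judged then, once.
The state is a dict: "time_s": time; "q": joint angles; "qvel": joint speeds; "joint_torque": joint torques, N m; "eef_pos": TCP position; "tcp_rot": TCP orientation; "force": force on the tool from outside, world axes, zero at the start; "torque": the same for the moment, N m; "opening": finger opening in mm; "finger_force": force on a finger pad.
Only numpy, scipy, OpenCV 4.12 (cv2) and the standard library are available. Lean on these libraries where they do the work, as an engineer would, in place of code of your own. Each camera call takes 0.05 s, during which the arm holds its last target. There are 200 camera calls.

## Working session

There is one attempt and no reset: what is moved stays moved. The work goes in short steps, Python scripts to look and compute and a tool call to move; the robot and the scene stay as the last step left them, time stands still between calls to the robot, and variables do not carry over. Pictures are saved under pics/ and viewed, at most 10 in all, crops included, and the job is handed in when it is done.

Besides the shell and the picture viewer there is one more tool, called after "Emit:" as name(argument=value, ...) on one line, values as JSON. step_arm: Moves the arm, as the interface text tells. Its arguments: {"type":"object","properties":{"commands":{"type":"string"},"newtons":{"type":"number"}},"required":["commands"]}

```bash
ls; mkdir -p pics; cat > h.py <<'E'
import numpy as np, cv2
from cell import monitor, optics, ticket
from scipy.spatial.transform import Rotation as R
def save(n,f,crop=None,k=1):
    im=optics.get_image(n); p=im["pixels"]
    if crop: a,b,c,d=crop; p=p[b:d,a:c]
    cv2.imwrite(f"pics/{f}.png",cv2.resize(p[:,:,::-1],None,fx=k,fy=k)); return im
def world(im,uv,z=None):
    K=np.array(im["camera_matrix"]);Rm=cv2.Rodrigues(np.array(im["rvec"]))[0];t=np.array(im["tvec"]).ravel()
    uv=np.atleast_2d(uv).astype(float)
    d=(np.c_[uv,np.ones(len(uv))]@np.linalg.inv(K).T)@Rm; c=-Rm.T@t
    return c+d*((z-c[2])/d[:,2])[:,None]
E
python3 - <<'E'
from h import *
im=save("top","top0"); save("scene","scene0")
s=monitor.get_state();print(s["time_s"],s["eef_pos"],s["tcp_rot"],R.from_quat(s["tcp_rot"]).as_matrix().round(3),s["opening"])
E
```

```text
pics
0.1 [159.86743004 604.0137344  225.10881883] [ 1.29040451e-01  9.91639208e-01 -4.83305818e-04 -1.02219234e-04] [[-0.967  0.256 -0.   ]
 [ 0.256  0.967 -0.001]
 [ 0.    -0.001 -1.   ]] 95.44443466762777
```

View pics/top0.png

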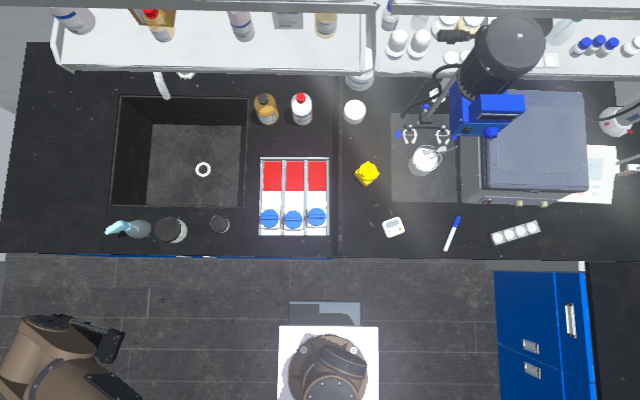

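View pics/scene0.png

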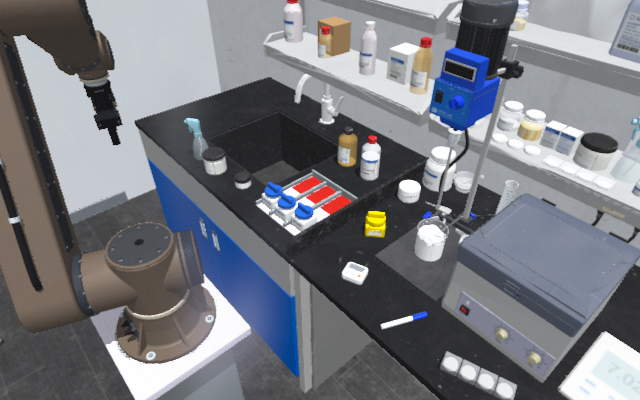

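The top view shows the rack at columns 260–329, rows 157–236, with red far patches at rows 160–190. Three blue-capped pots stand at the near end: (269,218), (293,220) and (317,217). The yellow pot-shaped object at (367,174) is the decoy, so I exclude it.

```bash
cat >> h.py <<'E'
def caps(im,z=66,amin=30,region=None):
    h=cv2.cvtColor(im["pixels"],cv2.COLOR_RGB2HSV)
    m=cv2.inRange(h,(98,100,60),(125,255,255))
    n,l,st,c=cv2.connectedComponentsWithStats(m)
    return [(c[i].round(1),st[i,4],world(im,c[i],z)[0].round(1)) for i in range(1,n) if st[i,4]>amin]
E
python3 - <<'E'
from h import *
im=optics.get_image("top")
save("top","topz",(250,145,340,245),6)
for c in caps(im): print(c)
h=cv2.cvtColor(im["pixels"],cv2.COLOR_RGB2HSV)
m=cv2.inRange(h,(0,150,100),(8,255,255))|cv2.inRange(h,(172,150,100),(180,255,255))
n,l,st,c=cv2.connectedComponentsWithStats(m)
for i in range(1,n):
    if st[i,4]>100:
        r=cv2.minAreaRect(np.argwhere(l==i)[:,::-1].astype(np.float32)); 
        print(c[i],st[i],world(im,c[i],6),world(im,cv2.boxPoints(r),6).round(1).tolist())
E
```

```text
(array([66.7, 15.7]), np.int32(60), array([1184.3,  919.2,   66. ]))
(array([598.1,  42.2]), np.int32(364), array([1126.6, -936.1,   66. ]))
(array([481.7, 112.2]), np.int32(2640), array([ 859.5, -510.6,   66. ]))
(array([424.8, 106.3]), np.int32(38), array([ 876.8, -318.1,   66. ]))
(array([397.4, 134. ]), np.int32(48), array([ 777.3, -223.5,   66. ]))
(array([268.8, 218. ]), np.int32(263), array([489.1, 194.6,  66. ]))
(array([316.1, 216.4]), np.int32(257), array([496.3,  43.4,  66. ]))
(array([292.7, 219.3]), np.int32(262), array([486.1, 118.4,  66. ]))
(array([456.1, 221.2]), np.int32(63), array([ 487.4, -407.7,   66. ]))
(array([125.2, 255.3]), np.int32(266), array([364.9, 639.3,  66. ]))
(array([271.7, 257.5]), np.int32(249), array([363.9, 181.3,  66. ]))
(array([542.9, 335.7]), np.int32(11467), array([ 136.3, -661.6,   66. ]))
[150.2920354   12.98230088] [142   9  16  10 113] [[1242.54629359  660.8307368     6.        ]] [[1257.8, 692.3, 6.0], [1259.2, 637.9, 6.0], [1223.0, 634.9, 6.0], [1221.7, 689.1, 6.0]]
[272.16135458 175.82071713] [264 162  18  29 502] [[641.21472067 195.95776087   6.        ]] [[689.3, 225.6, 6.0], [690.3, 167.3, 6.0], [592.4, 164.3, 6.0], [591.5, 221.9, 6.0]]
[294.5        175.92885375] [286 162  18  29 506] [[642.10208176 119.77263193   6.        ]] [[690.6, 150.2, 6.0], [691.6, 91.8, 6.0], [593.6, 89.7, 6.0], [592.7, 147.4, 6.0]]
[316.92756539 175.9637827 ] [308 162  18  29 497] [[643.25259297  43.14923932   6.        ]] [[691.9, 74.6, 6.0], [693.0, 16.1, 6.0], [594.8, 14.9, 6.0], [593.9, 72.7, 6.0]]
```

View pics/topz.png

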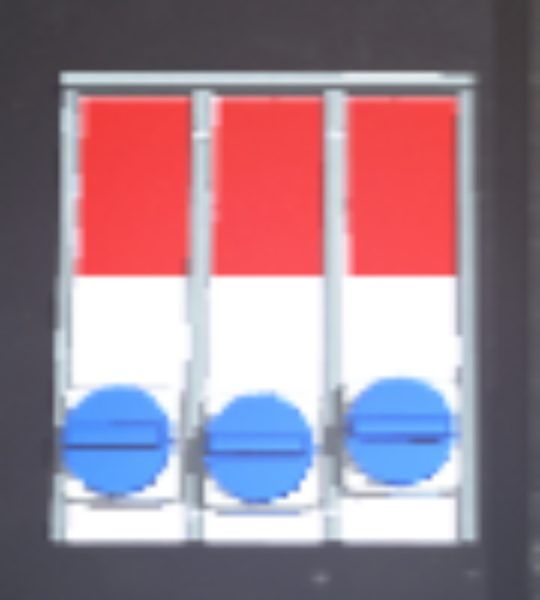

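Emit:
step_arm(commands="0 0 0.15 -0.12 -0.09 0 1; 0 0 0.3 -0.25 -0.18 0 1; 0 0 0.45 -0.38 -0.28 0 1; 0 0 0.6 -0.51 -0.375 0 1; 0 0 0.75 -0.64 -0.47 0 1")

```text
time_s: 0.62
eef_pos: [285.2, 448.1, 225.6]
tcp_rot: [0.414, 0.91, -0.0, -0.0]
force: [1.3, 0.5, 0.3]
opening: 94.8
finger_force: 0.0
```

```bash
cat >> h.py <<'E'
def go(p,yaw,tilt=0):
    # yaw: world angle (deg) of tool y axis; tool z down, tilt>0 = tips forward
    s=monitor.get_state();Rc=R.from_quat(s["tcp_rot"]);e=np.array(s["eef_pos"])
    a=np.radians(yaw);y=np.array([np.cos(a),np.sin(a),0]);z=np.array([0,0,-1.]);x=np.cross(y,z)
    Rt=R.from_matrix(np.c_[x,y,z])*R.from_euler('x',-tilt,degrees=True)
    d=Rc.inv().apply(np.array(p)-e); r=(Rc.inv()*Rt).as_rotvec()
    print("t",round(s["time_s"],2),"eef",e.round(1),"yaw",np.degrees(np.arctan2(*Rc.as_matrix()[[1,0],1])).round(2),"q",np.round(s["q"],2),"open",round(s["opening"],1))
    print("F",np.round(s["force"],1),"T",np.round(s["torque"],3),"ff",np.round(s["finger_force"],1))
    print("turn",(r/(np.pi/4)).round(4),"shift",(d/250).round(4),"mm",np.linalg.norm(d).round(1))
E
python3 -c "
from h import *
go((470,180,240),0.6)"
```

```text
t 0.62 eef [285.2 448.1 225.6] yaw 41.12 q [0.88 0.36 1.79 0.   1.   0.16] open 94.8
F [1.3 0.5 0.3] T [-0.05  -0.034  0.002] ff 0.0
turn [-0.     -0.      0.9004] shift [-1.294  -0.1482 -0.0577] mm 325.9
```

Emit:
step_arm(commands="0 0 0.15 -0.13 -0.015 0 1; 0 0 0.3 -0.26 -0.03 0 1; 0 0 0.45 -0.4 -0.045 0 1; 0 0 0.6 -0.54 -0.06 0 1; 0 0 0.75 -0.68 -0.08 0 1")

```text
time_s: 1.03
eef_pos: [382.7, 307.5, 225.7]
tcp_rot: [0.66, 0.751, 0.0, 0.0]
force: [0.3, 0.5, 0.4]
opening: 95.4
finger_force: 0.0
```

```bash
python3 -c "
from h import *
go((460,140,240),0.6)
im=save('wrist','w0')
print(caps(im,66,200))"
```

```text
t 1.03 eef [382.7 307.5 225.7] yaw 7.35 q [0.54 0.3  1.88 0.   0.96 0.41] open 95.4
F [0.3 0.5 0.4] T [-0.008 -0.003  0.028] ff 0.0
turn [ 0.0003 -0.0002  0.15  ] shift [-0.7042  0.2208 -0.0573] mm 185.0
[(array([412. , 310.2]), np.int32(1076), array([496.9, 191.4,  66. ])), (array([453.3, 313.4]), np.int32(295), array([541.8, 193.2,  66. ]))]
```

View pics/w0.png

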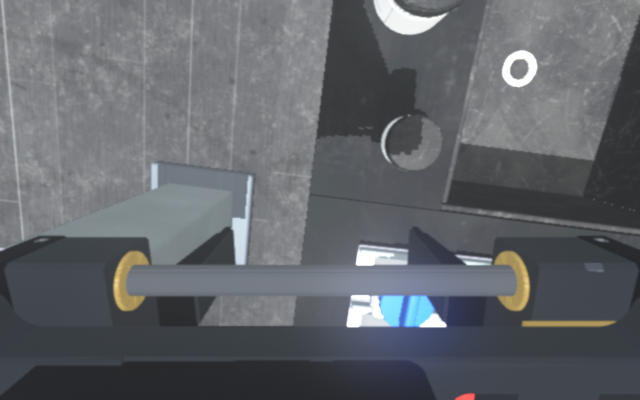

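Wrist view: fingers appear at rows 230–320 and the left pot's cap at (410,305). Image up is the rack's left and image right is ahead. I'll hover right of the left pot, which puts its cap in clear view.

Emit:
step_arm(commands="0 0 0.05 -0.13 0.07 0.02 1; 0 0 0.1 -0.26 0.14 0.04 1; 0 0 0.15 -0.39 0.21 0.06 1; 0 0 0.15 -0.52 0.27 0.08 1; 0 0 0.15 -0.65 0.33 0.1 1")

```text
time_s: 1.5
eef_pos: [486.2, 157.4, 200.4]
tcp_rot: [0.701, 0.713, 0.0, -0.0]
force: [1.1, -0.3, 0.5]
opening: 94.8
finger_force: 0.0
```

```bash
python3 -c "
from h import *
go((489,194.6,200),0.6)
im=save('wrist','w1')
print(caps(im,66,200))"
```

```text
t 1.5 eef [486.2 157.4 200.4] yaw 0.92 q [0.18 0.36 1.87 0.   0.92 0.17] open 94.8
F [ 1.1 -0.3  0.5] T [-0.1    0.002  0.011] ff 0.0
turn [ 0.0001 -0.0001  0.0071] shift [0.1488 0.0136 0.0016] mm 37.4
[(array([325., 153.]), np.int32(3097), array([489.3, 198. ,  66. ])), (array([320.1, 236.2]), np.int32(2681), array([486.1, 120.6,  66. ])), (array([327.4, 318.6]), np.int32(2604), array([494.8,  33.9,  66. ]))]
```

View pics/w1.png

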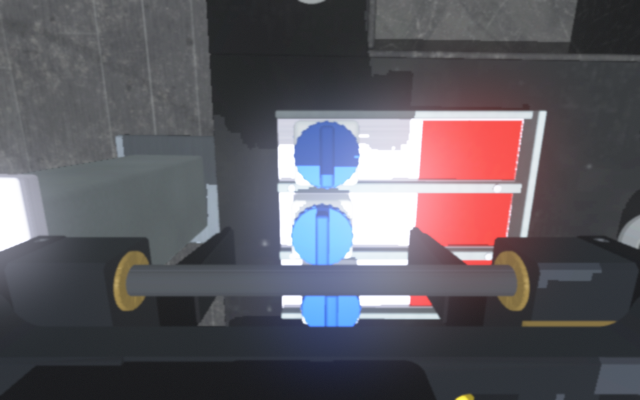

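Wrist view: caps at (325,153), (320,236) and (327,318), wings straight across the lanes and level with the tool. The top view agrees, giving pots at about (489,195), (486,119) and (496,43). I'll descend on the left wing.

Emit:
step_arm(commands="0 0 0.007 0.12 0.01 0.05 1; 0 0 0.007 0.152 0.012 0.17 1; 0 0 0.007 0.152 0.012 0.3 1; 0 0 0.007 0.152 0.012 0.42 1; 0 0 0.007 0.152 0.012 0.473 1")

```text
time_s: 1.97
eef_pos: [486.5, 196.9, 79.2]
tcp_rot: [0.703, 0.711, -0.002, -0.001]
force: [1.1, 0.4, 0.4]
opening: 95.0
finger_force: 0.0
```

Emit:
step_arm(commands="0 0 0 0 0 0 -0.5; 0 0 0 0 0 0 -0.7; 0 0 0 0 0 0 -0.75; 0 0 0 0 0 0 -0.8; 0 0 0 0 0 0 -1", newtons=20)

```text
time_s: 2.38
eef_pos: [488.4, 197.1, 83.6]
tcp_rot: [0.703, 0.711, 0.001, 0.001]
force: [-0.7, -0.0, 0.0]
opening: 67.0
finger_force: 0.0
```

```bash
python3 -c "
from h import *
go((489,195.5,82),0.8)"
```

```text
t 2.38 eef [488.4 197.1  83.6] yaw 0.61 q [0.26 0.55 1.94 0.   0.65 0.25] open 67.0
F [-0.7 -0.   0. ] T [-0.071  0.002 -0.013] ff 0.0
turn [ 0.0026 -0.0008 -0.0043] shift [-0.0066  0.0025  0.0063] mm 2.4
```

Emit:
step_arm(commands="0 0 0 -0.004 0 0.005 -1; 0 0 0 -0.004 0 0.005 -1; 0 0 0 -0.004 0 0.005 -1; 0 0 0 -0.004 0 0.005 -1; 0 0 0 -0.004 0 0.005 -1")

```text
time_s: 2.8
eef_pos: [487.9, 196.0, 81.2]
tcp_rot: [0.703, 0.711, 0.0, 0.0]
force: [-0.1, -0.4, 0.3]
opening: 33.8
finger_force: 0.0
```

Emit:
step_arm(commands="0 0 0 0 0 0 -1; 0 0 0 0 0 0 -1; 0 0 0 0 0 0 -1; 0 0 0 0 0 0 -1; 0 0 0 0 0 0 -1")

```text
time_s: 3.22
eef_pos: [487.6, 195.9, 80.9]
tcp_rot: [0.703, 0.711, -0.0, -0.0]
force: [0.1, -0.3, -3.1]
opening: 11.9
finger_force: 20.0
```

```bash
python3 -c "
from h import *
go((489,195.5,82),0.8)"
```

```text
t 3.22 eef [487.6 195.9  80.9] yaw 0.61 q [0.26 0.55 1.94 0.   0.65 0.25] open 11.9
F [ 0.1 -0.3 -3.1] T [-0.097  0.01   0.03 ] ff 20.0
turn [-0.001   0.0001 -0.0043] shift [-0.0018  0.0057 -0.0045] mm 1.9
```

Emit:
step_arm(commands="0 0 0.06 0 0 0 -1; 0 0 0.12 0 0 0 -1; 0 0 0.18 0 0 0 -1; 0 0 0.25 0 0 0 -1; 0 0 0.25 0 0 0 -1")

```text
time_s: 3.63
eef_pos: [487.6, 196.0, 80.9]
tcp_rot: [0.77, 0.638, -0.0, -0.0]
force: [-0.0, 0.6, -4.1]
opening: 12.0
finger_force: 20.0
```

```bash
python3 -c "
from h import *
go((489,195.5,82),0.8)"
```

```text
t 3.63 eef [487.6 196.   80.9] yaw -10.76 q [0.26 0.55 1.94 0.   0.65 0.44] open 12.0
F [-0.   0.6 -4.1] T [0.084 0.04  0.187] ff 20.0
turn [-7.000e-04  2.000e-04 -2.569e-01] shift [-0.001   0.0057 -0.0046] mm 1.9
```

Emit:
step_arm(commands="0 0 0 0 0 0 -0.5; 0 0 0 0 0 0 -0.3; 0 0 0 0 0 0 -0.2; 0 0 0 0 0 0 -0.2; 0 0 0 0 0 0 -0.2")

```text
time_s: 4.05
eef_pos: [487.9, 196.0, 81.2]
tcp_rot: [0.77, 0.639, 0.0, 0.0]
force: [0.6, 0.2, 0.4]
opening: 36.6
finger_force: 0.0
```

```bash
python3 -c "
from h import *
go((487.6,195.5,180),0.8)"
```

```text
t 4.05 eef [487.9 196.   81.2] yaw -10.62 q [0.26 0.55 1.94 0.   0.65 0.44] open 36.6
F [0.6 0.2 0.4] T [-0.129  0.109 -0.048] ff 0.0
turn [ 2.000e-04 -2.000e-04 -2.538e-01] shift [-0.0021 -0.0007 -0.395 ] mm 98.8
```

Emit:
step_arm(commands="0 0 0 0 0 -0.1 -0.2; 0 0 -0.1 -0.05 0.008 -0.17 -0.2; 0 0 -0.2 -0.15 0.024 -0.2 -0.2; 0 0 -0.254 -0.25 0.04 -0.2 -0.2; 0 0 -0.254 -0.302 0.049 -0.2 -0.2")

```text
time_s: 4.47
eef_pos: [485.9, 117.9, 131.8]
tcp_rot: [0.701, 0.713, 0.0, 0.0]
force: [0.7, -0.4, -0.4]
opening: 38.0
finger_force: 0.0
```

```bash
cat >> h.py <<'E'
def wing(im,x,y):
    # cap outline and wing edge direction near pot (x,y): edges of the wing inside the cap, rack-relative degrees
    K=np.array(im["camera_matrix"]);uv=cv2.projectPoints(np.array([[x,y,84.]]),np.array(im["rvec"]),np.array(im["tvec"]),K,None)[0].ravel()
    k=K[0,0]*26/float(np.array(cv2.Rodrigues(np.array(im["rvec"]))[0]@[x,y,84.]+np.array(im["tvec"]).ravel())[2])
    g=cv2.cvtColor(im["pixels"],cv2.COLOR_RGB2GRAY);u,v=uv.round().astype(int);r=int(k)
    a,b=max(v-r,0),max(u-r,0);s=g[a:v+r,b:u+r]
    L=cv2.HoughLinesP(cv2.Canny(s,20,50),1,np.pi/360,12,minLineLength=r*0.6,maxLineGap=4)
    for l in ([] if L is None else L[:,0]):
        w=world(im,[[b+l[0],a+l[1]],[b+l[2],a+l[3]]],84);d=w[1]-w[0]
        print("wing line",(np.degrees(np.arctan2(d[1],d[0]))%180-90).round(1),"mm",np.linalg.norm(d).round(0),w.mean(0).round(1))
    print("uv",uv)
E
python3 -c "
from h import *
go((486,119.5,82),0.8)
im=save('wrist','w2',(120,0,520,330),2); wing(im,487,195.7)"
```

```text
t 4.47 eef [485.9 117.9 131.8] yaw 0.96 q [ 0.11  0.44  1.96 -0.    0.73  0.09] open 38.0
F [ 0.7 -0.4 -0.4] T [-0.126  0.059  0.032] ff 0.0
turn [0.0015 0.0001 0.0036] shift [0.0065 0.0003 0.1994] mm 49.9
wing line -0.9 mm 21.0 [482.7 208.4  84. ]
wing line -0.7 mm 15.0 [494.7 205.1  84. ]
wing line 0.7 mm 16.0 [481.6 179.3  84. ]
wing line -2.7 mm 25.0 [494.  184.8  84. ]
uv [324.30778792 103.33882212]
```

View pics/w2.png

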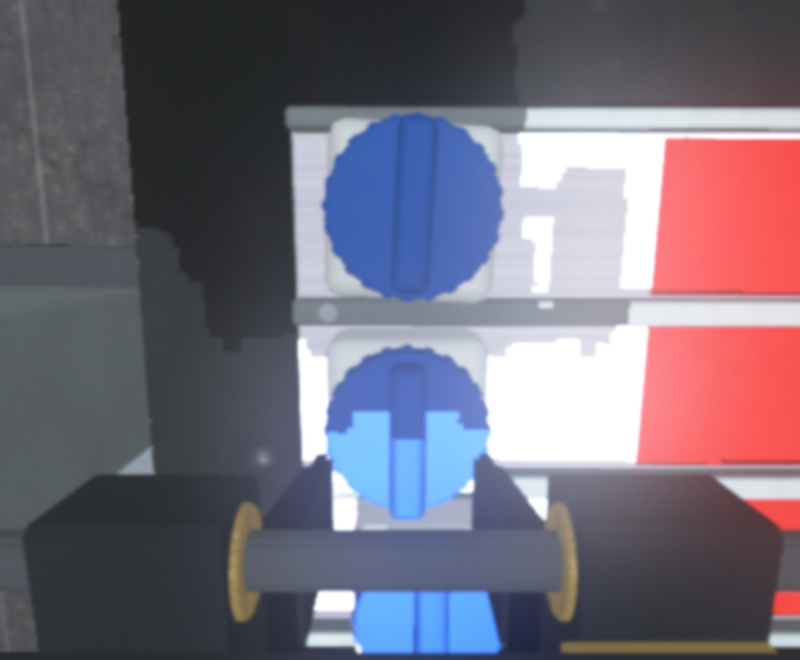

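Left cap, at crop (415,205): the wing is back within 1–3° of straight and the twist torque was about 0.2 N m, so it is tight. Next is the middle pot.

Emit:
step_arm(commands="0 0 0 0.006 0 0.05 -0.2; 0 0 0 0.006 0 0.1 -0.2; 0 0 0 0.006 0 0.15 -0.2; 0 0 0 0.006 0 0.2 -0.2; 0 0 0 0.006 0 0.2 -0.3")

```text
time_s: 4.93
eef_pos: [485.1, 121.2, 79.4]
tcp_rot: [0.702, 0.712, -0.001, -0.001]
force: [-0.5, 0.5, 0.2]
opening: 35.2
finger_force: 0.0
```

Emit:
step_arm(commands="0 0 0 0 0 0 -0.5; 0 0 0 0 0 0 -0.7; 0 0 0 0 0 0 -1; 0 0 0 0 0 0 -1; 0 0 0 0 0 0 -1", newtons=20)

```text
time_s: 5.35
eef_pos: [486.5, 121.1, 81.7]
tcp_rot: [0.702, 0.712, 0.001, 0.001]
force: [2.6, 0.5, 1.0]
opening: 11.8
finger_force: 20.0
```

```bash
python3 -c "
from h import *
go((486,119.5,82),0.8)"
```

```text
t 5.35 eef [486.5 121.1  81.7] yaw 0.79 q [0.11 0.53 2.   0.   0.61 0.1 ] open 11.8
F [2.6 0.5 1. ] T [-0.018 -0.272 -0.005] ff 20.0
turn [ 0.0022 -0.0003 -0.0002] shift [-0.0066 -0.002  -0.0011] mm 1.7
```

Emit:
step_arm(commands="0 0 0.06 0 0 0 -1; 0 0 0.12 0 0 0 -1; 0 0 0.18 0 0 0 -1; 0 0 0.25 0 0 0 -1; 0 0 0.25 0 0 0 -1")

```text
time_s: 5.77
eef_pos: [486.7, 121.1, 81.7]
tcp_rot: [0.769, 0.639, 0.001, 0.001]
force: [2.6, 1.5, 2.2]
opening: 12.0
finger_force: 20.0
```

```bash
python3 -c "
from h import *
go((489,195.5,82),0.8)"
```

```text
t 5.77 eef [486.7 121.1  81.7] yaw -10.61 q [0.11 0.53 2.   0.   0.61 0.3 ] open 12.0
F [2.6 1.5 2.2] T [ 0.044 -0.447 -0.04 ] ff 20.0
turn [ 0.0027 -0.0007 -0.2536] shift [ 0.2941 -0.0459 -0.0011] mm 74.4
```

Emit:
step_arm(commands="0 0 0 0 0 0 -0.5; 0 0 0 0 0 0 -0.3; 0 0 0 0 0 0 -0.2; 0 0 0 0 0 0 -0.2; 0 0 0 0 0 0 -0.2")

```text
time_s: 6.18
eef_pos: [485.7, 121.0, 81.0]
tcp_rot: [0.768, 0.64, -0.0, -0.0]
force: [-0.1, 0.7, 0.8]
opening: 36.7
finger_force: 0.0
```

```bash
python3 -c "
from h import *
go((495.5,43.7,130),0.8)"
```

```text
t 6.18 eef [485.7 121.   81. ] yaw -10.43 q [0.11 0.53 2.   0.   0.61 0.29] open 36.7
F [-0.1  0.7  0.8] T [-0.084  0.068 -0.013] ff 0.0
turn [-0.0006  0.     -0.2496] shift [-0.2971  0.0944 -0.1959] mm 92.0
```

Nearly no torque this time, so the middle cap is probably loose. I'll lift, move over the right pot and look.

Emit:
step_arm(commands="0 0 0 0 0 -0.1 -0.2; 0 0 -0.1 -0.05 0.016 -0.17 -0.2; 0 0 -0.2 -0.15 0.048 -0.2 -0.2; 0 0 -0.25 -0.25 0.08 -0.2 -0.2; 0 0 -0.25 -0.297 0.094 -0.2 -0.2")

```text
time_s: 6.6
eef_pos: [495.9, 41.9, 131.7]
tcp_rot: [0.702, 0.713, 0.0, 0.001]
force: [-0.3, -0.5, 0.0]
opening: 38.0
finger_force: 0.0
```

```bash
python3 -c "
from h import *
go((495.5,43.7,82),0.8)
im=save('wrist','w3',(120,0,520,330),2); wing(im,486,120);wing(im,487,195.7)"
```

```text
t 6.6 eef [495.9  41.9 131.7] yaw 0.89 q [-0.05  0.44  1.97 -0.    0.73 -0.06] open 38.0
F [-0.3 -0.5  0. ] T [-0.063  0.088 -0.017] ff 0.0
turn [0.0016 0.0003 0.002 ] shift [ 0.0074 -0.0019  0.1987] mm 49.7
wing line -10.3 mm 44.0 [481.6 121.1  84. ]
wing line -10.2 mm 47.0 [494.1 120.6  84. ]
wing line -89.1 mm 15.0 [470.3 143.5  84. ]
wing line -11.4 mm 15.0 [484.6 136.   84. ]
uv [305.73779281 102.49397114]
uv [308.1377869  -42.53697013]
```

View pics/w3.png

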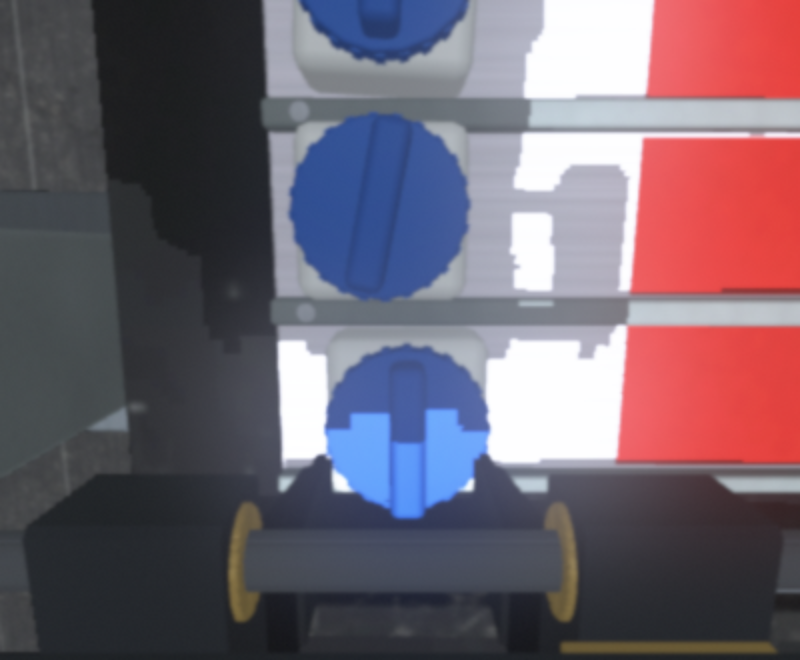

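The middle cap, at crop (380,205), stayed turned by about 10°, so it is loose. The right cap, at crop (408,432), is straight; I still test it as asked.

Emit:
step_arm(commands="0 0 0 0.006 0 0.05 -0.2; 0 0 0 0.006 0 0.1 -0.2; 0 0 0 0.006 0 0.15 -0.2; 0 0 0 0.006 0 0.2 -0.2; 0 0 0 0.006 0 0.2 -0.3")

```text
time_s: 7.07
eef_pos: [494.4, 45.8, 79.1]
tcp_rot: [0.703, 0.712, -0.001, -0.001]
force: [-0.5, 0.8, 0.5]
opening: 35.5
finger_force: 0.0
```

Emit:
step_arm(commands="0 0 0 0 0 0 -0.5; 0 0 0 0 0 0 -0.7; 0 0 0 0 0 0 -1; 0 0 0 0 0 0 -1; 0 0 0 0 0 0 -1", newtons=20)

```text
time_s: 7.48
eef_pos: [495.8, 45.3, 81.6]
tcp_rot: [0.702, 0.712, 0.0, 0.0]
force: [2.0, 1.3, 0.3]
opening: 12.2
finger_force: 20.0
```

```bash
python3 -c "
from h import *
go((496,43.7,82),0.8)"
```

```text
t 7.48 eef [495.8  45.3  81.6] yaw 0.77 q [-0.04  0.52  2.01  0.    0.61 -0.06] open 12.2
F [2.  1.3 0.3] T [-0.018 -0.335 -0.02 ] ff 20.0
turn [ 0.0012 -0.0001 -0.0006] shift [-0.0064  0.0009 -0.0017] mm 1.7
```

Emit:
step_arm(commands="0 0 0.06 0 0 0 -1; 0 0 0.12 0 0 0 -1; 0 0 0.18 0 0 0 -1; 0 0 0.25 0 0 0 -1; 0 0 0.25 0 0 0 -1")

```text
time_s: 7.9
eef_pos: [495.7, 45.2, 81.4]
tcp_rot: [0.769, 0.639, 0.0, 0.0]
force: [0.9, -1.4, 1.3]
opening: 12.1
finger_force: 20.0
```

```bash
python3 -c "
from h import *
go((489,195.5,82),0.8)"
```

```text
t 7.9 eef [495.7  45.2  81.4] yaw -10.59 q [-0.04  0.53  2.01 -0.    0.61  0.14] open 12.1
F [ 0.9 -1.4  1.3] T [-0.194 -0.013  0.167] ff 20.0
turn [ 0.0006  0.     -0.253 ] shift [ 0.5861 -0.1367 -0.0025] mm 150.5
```

Emit:
step_arm(commands="0 0 0 0 0 0 -0.5; 0 0 0 0 0 0 -0.3; 0 0 0 0 0 0 -0.2; 0 0 0 0 0 0 -0.2; 0 0 0 0 0 0 -0.2")

```text
time_s: 8.32
eef_pos: [495.5, 45.3, 81.1]
tcp_rot: [0.768, 0.64, 0.0, -0.0]
force: [-0.6, 0.7, -0.6]
opening: 36.6
finger_force: 0.0
```

```bash
python3 -c "
from h import *
go((486,-30,130),0.8)"
```

```text
t 8.32 eef [495.5  45.3  81.1] yaw -10.44 q [-0.04  0.53  2.01  0.    0.61  0.14] open 36.6
F [-0.6  0.7 -0.6] T [-0.104  0.064 -0.022] ff 0.0
turn [-1.000e-04 -1.000e-04 -2.497e-01] shift [-0.303   0.0172 -0.1955] mm 90.2
```

Emit:
step_arm(commands="0 0 0 0 0 -0.12 -0.2; 0 0 -0.1 0 -0.02 -0.22 -0.5; 0 0 -0.2 0.08 -0.12 -0.22 -1; 0 0 -0.25 0.16 -0.23 -0.22 -1; 0 0 -0.25 0.236 -0.334 -0.22 -1")

```text
time_s: 8.73
eef_pos: [423.1, 119.0, 136.4]
tcp_rot: [0.702, 0.713, 0.0, 0.0]
force: [0.4, 0.5, -0.1]
opening: 16.8
finger_force: 0.0
```

```bash
python3 -c "
from h import *
go((424,118.5,33),0.8,6)
im=save('top','t1',(250,145,340,245),6)
print([c for c in caps(im) if c[0][0]>260 and c[0][0]<330 and c[0][1]<235])"
```

```text
t 8.73 eef [423.1 119.  136.4] yaw 0.89 q [0.12 0.37 2.1  0.   0.68 0.11] open 16.8
F [ 0.4  0.5 -0.1] T [-0.079  0.053  0.011] ff 0.0
turn [-0.1324 -0.0004  0.0019] shift [-0.002   0.0031  0.4138] mm 103.4
[(array([317.1, 216.9]), np.int32(226), array([494.8,  40.2,  66. ]))]
```

View pics/t1.png

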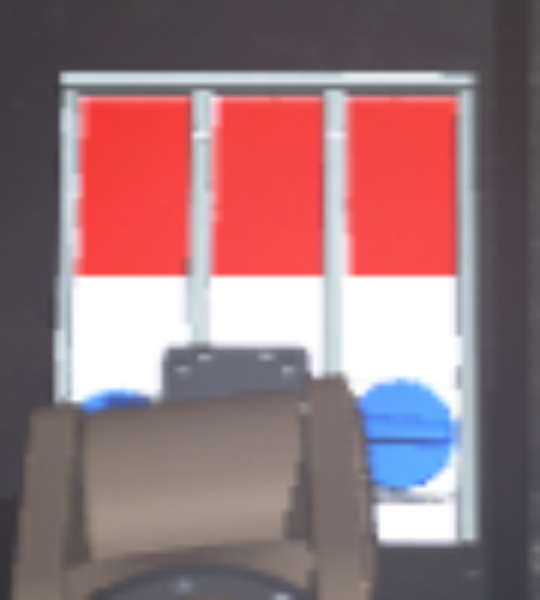

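The right cap's wing, at crop (400,432), is straight again, so it is tight. The loose pot is the middle one. I'll go down behind it with shut fingers, tips tilted forward.

Emit:
step_arm(commands="-0.05 0 0 0 0 0.06 -1; -0.1 0 0 0 0 0.14 -1; -0.133 0 0 0 0 0.24 -1; -0.133 0 0 0 0.003 0.34 -1; -0.133 0 0 0 0.003 0.41 -1")

```text
time_s: 9.2
eef_pos: [424.4, 118.5, 32.2]
tcp_rot: [0.701, 0.711, 0.037, 0.036]
force: [1.0, -0.5, 0.1]
opening: 0.3
finger_force: 0.0
```

```bash
python3 -c "
from h import *
go((450,119,33),0.8,6)"
```

```text
t 9.2 eef [424.4 118.5  32.2] yaw 0.82 q [ 0.13  0.56  2.24 -0.05  0.24  0.16] open 0.3
F [ 1.  -0.5  0.1] T [-0.1    0.11  -0.049] ff 0.0
turn [-0.001  -0.0002  0.0004] shift [0.0006 0.1021 0.0076] mm 25.6
```

Emit:
step_arm(commands="0 0 0 0 0.024 0.0025 -1; 0 0 0 0 0.048 0.005 -1; 0 0 0 0 0.072 0.0075 -1; 0 0 0 0 0.1 0.0105 -1; 0 0 0 0 0.13 0.0135 -1")

```text
time_s: 9.62
eef_pos: [458.1, 118.9, 34.7]
tcp_rot: [0.701, 0.711, 0.037, 0.037]
force: [-5.2, -0.1, 4.1]
opening: 0.6
finger_force: 2.5
```

Emit:
step_arm(commands="0 0 0 0 0.03 0.003 -1; 0 0 0 0 0.06 0.0065 -1; 0 0 0 0 0.09 0.0095 -1; 0 0 0 0 0.12 0.0125 -1; 0 0 0 0 0.15 0.0155 -1")

```text
time_s: 10.03
eef_pos: [496.0, 119.4, 33.8]
tcp_rot: [0.701, 0.711, 0.037, 0.037]
force: [-5.0, -0.0, 4.1]
opening: 0.5
finger_force: 2.4
```

```bash
python3 -c "
from h import *
go((597,120.5,33),0.8,6)"
```

```text
t 10.03 eef [496.  119.4  33.8] yaw 0.79 q [ 0.11  0.6   2.07 -0.03  0.36  0.12] open 0.5
F [-5.  -0.   4.1] T [-0.085  0.809 -0.014] ff 2.4
turn [-0.0004 -0.0001 -0.0003] shift [-0.0013  0.4016  0.0453] mm 101.0
```

Emit:
step_arm(commands="0 0 0 0 0.03 0.003 -1; 0 0 0 0 0.06 0.006 -1; 0 0 0 0 0.09 0.009 -1; 0 0 0 0 0.12 0.012 -1; 0 0 0 0 0.15 0.0155 -1")

```text
time_s: 10.45
eef_pos: [533.8, 119.9, 33.7]
tcp_rot: [0.701, 0.711, 0.037, 0.037]
force: [-4.8, -0.2, 4.2]
opening: 0.4
finger_force: 2.4
```

Emit:
step_arm(commands="0 0 0 0 0.03 0.003 -1; 0 0 0 0 0.06 0.006 -1; 0 0 0 0 0.09 0.009 -1; 0 0 0 0 0.12 0.012 -1; 0 0 0 0 0.15 0.0155 -1")

```text
time_s: 10.87
eef_pos: [571.5, 120.4, 33.8]
tcp_rot: [0.701, 0.711, 0.037, 0.037]
force: [-2.5, 0.2, -0.4]
opening: 0.1
finger_force: 1.2
```

```bash
python3 -c "
from h import *
go((599,120.5,33),0.8,6)
im=save('top','t2',(250,145,340,245),6)
print([c for c in caps(im) if 255<c[0][0]<330 and c[0][1]<235])"
```

```text
t 10.87 eef [571.5 120.4  33.8] yaw 0.79 q [ 0.1   0.66  1.89 -0.02  0.48  0.1 ] open 0.1
F [-2.5  0.2 -0.4] T [-0.036  0.527  0.007] ff 1.2
turn [-0.0001 -0.0001 -0.0003] shift [-0.0013  0.109   0.0145] mm 27.5
[(array([319.4, 214.4]), np.int32(114), array([503.2,  33.1,  66. ]))]
```

View pics/t2.png

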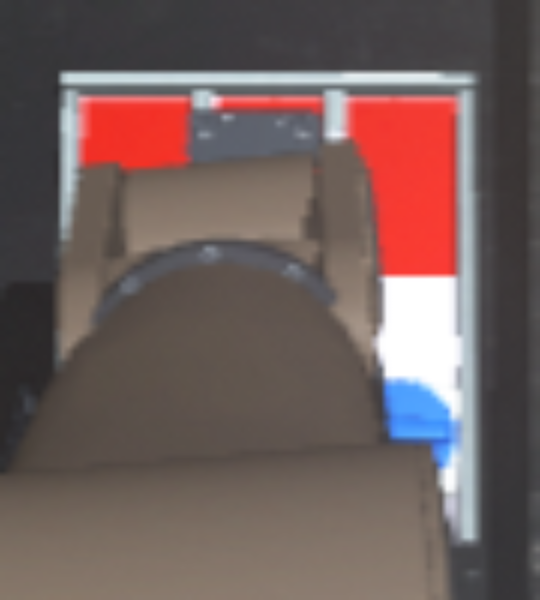

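The arm hides the pot in this view. From the TCP its centre should be near x = 616, so I'll push about 28 mm more, then draw back.

Emit:
step_arm(commands="0 0 0 0 0.03 0.003 -1; 0 0 0 0 0.06 0.006 -1; 0 0 0 0 0.085 0.009 -1; 0 0 0 0 0.105 0.011 -1; 0 0 0 0 0.112 0.0118 -1")

```text
time_s: 11.33
eef_pos: [599.7, 120.8, 33.8]
tcp_rot: [0.701, 0.711, 0.037, 0.037]
force: [-2.9, -0.5, 1.9]
opening: 0.3
finger_force: 1.8
```

Emit:
step_arm(commands="0 0 0 0 -0.03 -0.003 -1; 0 0 0 0 -0.12 -0.0126 -1; 0 0 0 0 -0.26 -0.027 -1; 0 0 0 0 -0.4 -0.042 -1; 0 0 0 0 -0.54 -0.057 -1")

```text
time_s: 11.75
eef_pos: [461.1, 118.9, 34.2]
tcp_rot: [0.701, 0.711, 0.038, 0.037]
force: [0.6, -0.1, -1.3]
opening: 0.8
finger_force: 0.0
```

Emit:
step_arm(commands="0 0 0 0 -0.03 -0.12 -1; 0 0 0 0 -0.05 -0.25 -1; 0 0 0 0 -0.05 -0.4 -1; 0 0 0 0 -0.05 -0.54 -1; 0 0 0 0 -0.05 -0.68 -1")

```text
time_s: 12.17
eef_pos: [431.8, 118.5, 203.6]
tcp_rot: [0.701, 0.711, 0.038, 0.037]
force: [1.4, 0.7, -0.3]
opening: 0.4
finger_force: 0.0
```

```bash
python3 -c "
from h import *
go((430,-200,250),0.8)
im=optics.get_image('top')
print([c for c in caps(im) if 255<c[0][0]<330 and c[0][1]<235])"
```

```text
t 12.17 eef [431.8 118.5 203.6] yaw 0.8 q [ 0.13  0.23  2.06 -0.02  0.74  0.13] open 0.4
F [ 1.4  0.7 -0.3] T [-0.057  0.095 -0.005] ff 0.0
turn [ 0.1343 -0.0003 -0.    ] shift [-1.2738 -0.0054 -0.1875] mm 321.9
[(array([293.2, 173.6]), np.int32(250), array([636.1, 120.4,  66. ])), (array([316.6, 216.9]), np.int32(243), array([494.8,  41.8,  66. ])), (array([268.1, 213.7]), np.int32(94), array([502.8, 197.3,  66. ]))]
```

Emit:
step_arm(commands="0 0 0 -0.15 0 -0.04 -1; 0 0 0 -0.3 0 -0.08 -1; 0 0 0 -0.45 0 -0.08 -1; 0 0 0 -0.6 0 -0.08 -1; 0 0 0 -0.75 0 -0.08 -1")

```text
time_s: 12.63
eef_pos: [432.7, -70.4, 221.9]
tcp_rot: [0.701, 0.711, 0.038, 0.037]
force: [1.1, 0.5, 0.2]
opening: 0.5
finger_force: 0.0
```

```bash
python3 -c "
from h import *
im=save('top','t3',(250,145,340,245),6)
print([c for c in caps(im) if 255<c[0][0]<330 and c[0][1]<235])"
```

```text
[(array([293.2, 173.6]), np.int32(250), array([636.1, 120.4,  66. ])), (array([316.2, 217.1]), np.int32(257), array([494.2,  43.1,  66. ])), (array([268.8, 218.7]), np.int32(263), array([486.8, 194.6,  66. ]))]
```

View pics/t3.png

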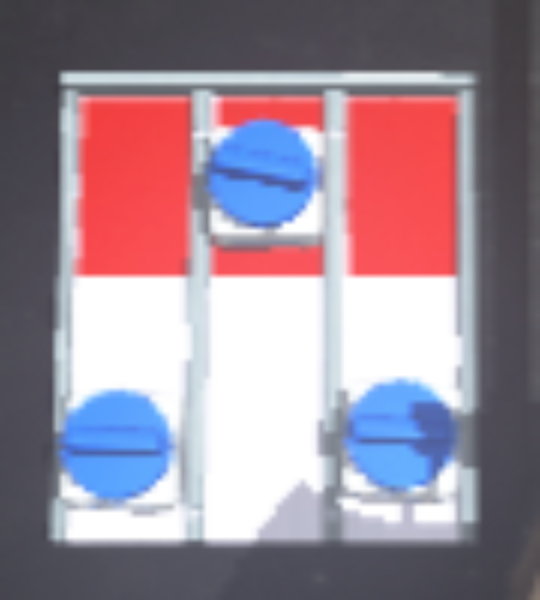

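The middle pot, at crop (263,180), stands wholly on red, with red showing in front of it and behind. The sound pots at (117,445) and (400,435) are still at the near end with straight wings, and the arm is clear, so I'm handing in.

```bash
python3 -c "
from h import *
print(ticket.sign_off())"
```

```text
the job is handed in; nothing more can be done
None
```

The loose cap was on the middle pot, which now stands wholly on the red floor in the last picture; the left and right caps sprang back, those pots are still at the near end, and the job is handed in at about 13 s (no verdict was returned).

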